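# Free the slotted washer under a left-hand spindle nut

### The job

Take the slotted clamping washer off the wheel spindle and put it in the bin, leaving the grinding wheel on the spindle. The T-bar nut that clamps it has a left-hand thread, so slacken it clockwise (seen from above); feel that it gives, and back it right off until you feel its end stop, because the washer's lips catch on the nut before that. Never lean on the nut hard enough, either way, to turn the spindle in its brake, do not wrench the washer, and leave the things around where they are.

Things in the scene. Friction and masses are not known exactly. Their poses are not given: they have to be found in the camera images.
- nut: Steel T-bar nut on the upright spindle of a small bolted stand (grey 110 mm square foot). Bar 44 mm long (own x), 11 thick (own y), 29 high, on a round boss 22 mm across, 20 high. Origin on the spindle axis, 5 mm below the bar's top, 23 above the boss top, 43 above its underside; z up. Captive; clockwise loosens. Unknown place on its thread: end stop 1.9 to 2.8 rad from the start, so regrip.
- nut_foot (a point): Centre of the nut's boss underside. Left-hand thread: the nut rises 16 mm per turn clockwise (from above). Turning takes about 0.05 to 0.2 N m; the end stop is hard, and so is the tight stop 0.3 to 1.2 rad anticlockwise of the start. At the start it presses on the washer; at the end stop it is 4.6 mm above it.
- wheel: Grey grinding wheel, 72 mm across, 14 thick, bore 13, lying flat and loose on the spindle under the washer. Origin: centre of its underside. A disc spring under it lifts wheel and washer by up to 3 mm as the nut is slackened; only then does a gap open under the nut.
- washer: Aluminium U-shaped washer on the wheel under the nut, about 70 g: plate 42 x 43.5 x 6 mm, slot 12.5 wide from centre to own +x edge round the 10 mm stud; lip 3.2 mm high on each prong tip, inner face 14 mm along +x. Arm 10 wide to own -x ends in a fin. Origin: underside, slot centre (on the spindle axis at start). Draw it level along own -x; after 50 mm it is clear of stud and nut.
- washer_fin (a point): Grip point in the washer's upright fin, outside the wheel: 47 mm along own -x from the washer's origin, 20 mm above its underside. Fin 22 mm long (own x), 10 thick (own y), top 8 mm above this point, foot 20 mm below. Pinch across own y from above. Axes as the washer's.
- collar_pin (a point): Small steel pin on top of the dark spindle collar below the wheel, 27 mm from the spindle axis; it shifts only if the spindle turns in its friction brake, which slips at about 0.5 N m on the nut. Its direction says nothing about the thread.
- bin: Open light-grey plastic bin, 133 mm (own x) x 174 mm (own y) x 60 mm high, loose on the worktop. Origin: centre of its underside; inner floor 4 to 8 mm above it, about 100 x 132 mm; walls lean outward.
- disc_tin: bystander: round tin 73 mm across, 25 mm high; origin centre of underside
- puck: bystander: round white plaster puck 72 mm across, 13 mm high; origin centre of underside
- screwdriver: bystander: screwdriver lying down, 141 mm long; origin near its middle, underneath
- cast: bystander: yellow plaster dental cast 63 x 77 x 29 mm; origin centre of underside
- pliers: bystander: pliers lying down, 47 x 124 x 12 mm; origin near the middle, underneath
There are look-alikes about, which are no part of the job. What is shaped like the washer but turquoise is not meant.

How it is judged (in metres and radians):
On the way, in this order (a step that is already met when the one before it is completed fails the run):
1. the nut is backed off to its end stop (within about 0.4 rad) with the washer still in place (z of nut in the frame of wheel above 0.0665 m and horizontal distance between washer and nut below 0.012 m), for 0.2 s.
2. the washer is drawn clear of the spindle, the wheel staying on (horizontal distance between washer and nut above 0.04 m and horizontal distance between wheel and nut below 0.008 m and angle between wheel's own z axis and vertical below 0.1 rad), for 0.1 s.
At the end, for the whole second after the job is handed in: Washer at rest and released in the bin (origin inside its walls, under 30 mm above its underside); wheel still flat on the spindle (within 8 mm of the axis, tilt under 0.1 rad); nut still backed off, its origin more than 66 mm above the wheel's underside (x of washer in the frame of bin between -0.065 and 0.065 m and y of washer in the frame of bin between -0.085 and 0.085 m and z of washer in the frame of bin below 0.03 m and horizontal distance between wheel and nut below 0.008 m and angle between wheel's own z axis and vertical below 0.1 rad and z of nut in the frame of wheel above 0.066 m and linear speed of washer below 0.02 m/s and contact force between the fingers and washer below 0.1 N); the robot touches nothing.
It fails at once if the spindle is turned in its brake (its collar pin shifts more than 5 mm) (distance of collar_pin from where it was at the start of the episode above 0.005 m).
It fails at once if the washer is wrenched against the nut (more than 45 N between them) (contact force between washer and nut above 45 N).
It fails at once if a bystander is moved more than 25 mm (distance of any of disc_tin, puck, screwdriver, cast, pliers from where it was at the start of the episode above 0.025 m).
It fails at once if the bin is pushed more than 40 mm (distance of bin from where it was at the start of the episode above 0.04 m).
It also fails if it takes over 72 s, if anything falls off the work surface, if the arm or the gripper's body presses on something with over 40 N, if the wrist force passes 120 N, or if a joint passes its speed limit or range.

### The arm

A 6-joint arm with a two-finger parallel gripper is mounted at the origin on a cart in front of the work surface, level with it; the furniture and walls round the work are solid. World frame = base frame: x ahead of the robot, y to its left, z up, the work surface at z = 0. Lengths are in mm, angles in rad, forces in N, time in s.
With the tool pointing down it reaches from about 275 to 750 mm from the base axis. Payload 10.2 kg.
Tool frame: the origin (TCP) lies where the fingers leave the gripper's body, on its centre line; the fingertips stand 73 mm ahead of it and the grasp point (between the pads) lies 54 mm ahead of it; z points along the fingers, y is the line along which they close (so a half turn about z gives the same grasp; the last joint's range is limited). The gripper opens to 85 mm and grips with 20 to 120 N. Pads are 22 mm wide; open, the fingers measure 114 mm over their backs; the gripper's body (76 mm by 85 mm) begins 54 mm behind the grasp point. The pads swing forward as they close: fully open they stand 13 mm farther back than shut.
Start: joints at [-1.528, 0.313, 1.498, -0, 1.331, -0.223], TCP at [137.894, -506.574, 303.894] pointing down, gripper open.
Joint ranges: [-2.94, 2.94], [-0.97, 2.17], [0.19, 2.56], [-1.23, 4.37], [0.02, 3.11], [-2.88, 2.88]. Speed limits (rad/s): [2.39, 2.39, 3.01, 3.14, 3.14, 3.14].

### API

Orientations are given as a unit quaternion [w, x, y, z].
In Python, from rig import ctrl gives the robot as it stands.
- The arm moves only by the shell command python3 -m creep 'ROWS' [OPENING] [FORCE]. ROWS is JSON, a list that holds one entry, the list of rows, each a list of 6 numbers: the shift along the world's x, y, z in units of 25 mm (1.0 is 25 mm), then the turn, a rotation vector about the world's x, y, z in units of 5 degrees (1.0 is 5 degrees). In form: [[[x, y, z, ax, ay, az], ...]]. A call has 1 to 20 rows; each row is the pose to reach, as a shift and turn from the pose commanded when the call began; what a row does not reach only later rows make up. A row lasts 1/12 s, in which the tool goes at most 41.7 mm and 7.16 degrees, less where a joint would pass 70% of its speed; a pose out of reach is approached as far as the arm can. A call with a gripper value outside its range is refused whole. OPENING is the finger opening in mm, from 0 to 85.4, set as the call begins (- or left out, the last holds). The fingers move at their own pace and stop on an object; FORCE is the grip in N (left out, the last holds). Time passes only in rows, so rows that repeat a pose let the fingers close. It gives the time, the measured TCP pose, the force, the opening and the grip force at its end, in the units of the state.
- ctrl.sense(): the state, without advancing time (a new reading comes with each control period).
- ctrl.capture(name): name is "side" or "top" or "wrist"; returns a dict with "image" (420x560x3 uint8, red, green, blue), "fx", "fy", "cx", "cy" (pixels), "k1" (the pictures are not rectified: a ray, as slopes to the right and down, at radius r is drawn at 1 + k1 r^2 times it, then the intrinsics apply), "R" (3x3) and "t" (3): a world point X has camera coordinates R X + t. Camera axes: x right, y down, z forward; pixel columns grow to the right and rows downward; lengths in mm; the calibration is good to about 2 mm. A picture is of the moment at which its call begins. There is no depth.
- ctrl.finish_job(): hands the job in; it is judged then, once.
The state is a dict: "time_s": time; "joints": joint angles; "dq": joint speeds; "tau": joint torques, N m; "eef_pos": TCP position; "ee_rot": TCP orientation; "force": force on the tool from outside, world axes, zero at the start; "wrist_torque": the same for the moment, N m; "grip_width": opening from 0.0 (shut) to 1.0 (fully open); "grip_force": force on a finger pad.
Only numpy, scipy, OpenCV 4.12 (cv2) and the standard library are available. Lean on these libraries where they do the work, as an engineer would, in place of code of your own. Each camera call takes 0.05 s, during which the arm holds its last target. There are 200 camera calls.

## Working session

There is one attempt and no reset: what is moved stays moved. The work goes in short steps, Python scripts to look and compute and a shell command to move; the robot and the scene stay as the last step left them, time stands still between calls to the robot, and variables do not carry over. Pictures are saved under pics/ and viewed, at most 10 in all, crops included, and the job is handed in when it is done.

```bash
ls; mkdir -p pics; cat > h.py <<'E'
import numpy as np, cv2, sys
from rig import ctrl
def save(n,f,im=None):
    c=ctrl.capture(n); cv2.imwrite(f,c["image"][:,:,::-1]); return c
def ray(c,u,v):
    K=np.array([[c["fx"],0,c["cx"]],[0,c["fy"],c["cy"]],[0,0,1.]])
    p=cv2.undistortPoints(np.array([[[u,v]]],float),K,np.array([c["k1"],0,0,0.]))[0,0]
    R=np.array(c["R"]);t=np.array(c["t"])
    d=R.T@np.array([p[0],p[1],1]); return -R.T@t, d/np.linalg.norm(d)
def plane(c,u,v,z):
    o,d=ray(c,u,v); return o+d*(z-o[2])/d[2]
def tri(c1,p1,c2,p2):
    o1,d1=ray(c1,*p1);o2,d2=ray(c2,*p2)
    s=np.linalg.lstsq(np.c_[d1,-d2],o2-o1,rcond=None)[0]
    a=o1+d1*s[0];b=o2+d2*s[1]; return (a+b)/2,np.linalg.norm(a-b)
def proj(c,X):
    R=np.array(c["R"]);t=np.array(c["t"]); K=np.array([[c["fx"],0,c["cx"]],[0,c["fy"],c["cy"]],[0,0,1.]])
    return cv2.projectPoints(np.array([X],float),cv2.Rodrigues(R)[0],t,K,np.array([c["k1"],0,0,0.]))[0][0,0]
E
python3 - <<'E'
from h import *
import pickle
C={n:save(n,f"pics/{n}0.png") for n in("top","side")}
pickle.dump(C,open("c0.pkl","wb"))
for n in C: print(n,-np.array(C[n]["R"]).T@C[n]["t"],C[n]["fx"],C[n]["k1"])
im=np.hstack([C["top"]["image"],C["side"]["image"]])
print(ctrl.sense())
E
```

```text
pics
top [ 416.00498746  -18.27923747 1062.49711429] 430.85358367439284 -0.011362926076870445
side [ 90.06615117 889.51518008 684.22604093] 423.49643330429575 -0.11500530330200869
{'time_s': 0.1, 'joints': array([-1.52843904e+00,  3.13386929e-01,  1.49835262e+00,  1.75255088e-05,
        1.33101596e+00, -2.23424032e-01]), 'dq': array([-0.00087374, -0.0020542 , -0.00227368, -0.0005619 , -0.00023422,
        0.00133146]), 'tau': array([ 1.84547789e-03, -4.12900972e+01, -2.60138690e+01, -1.66597215e-04,
        3.02896071e-03, -1.48213879e-06]), 'eef_pos': array([ 137.87094427, -506.42023144,  303.39909711]), 'ee_rot': array([-5.78279226e-04,  9.91183132e-01,  1.32497774e-01,  6.10429148e-05]), 'force': array([ 0.29571539, -0.75856406,  0.38865884]), 'wrist_torque': array([ 0.08133368, -0.03853698,  0.04661143]), 'grip_force': 0.0, 'grip_width': 0.997271037917697}
```

View pics/top0.png

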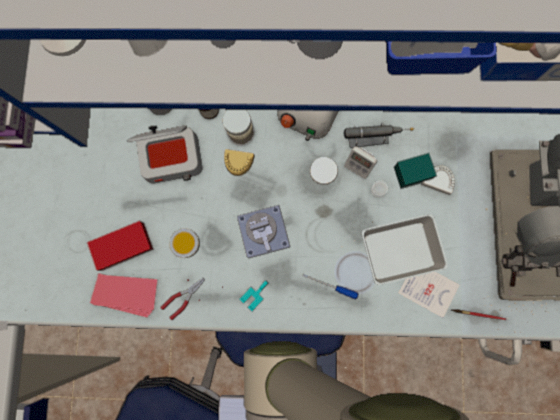

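View pics/side0.png

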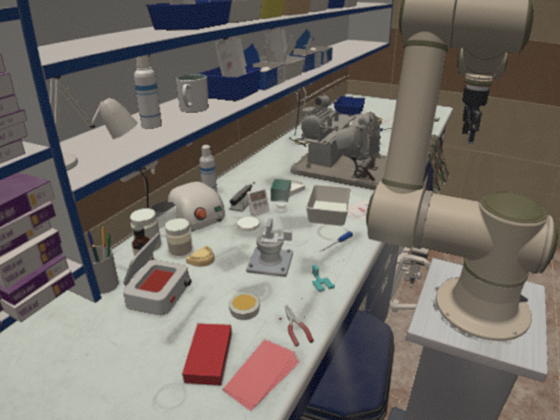

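Top view: the stand is at about (263,231), the bin at (403,249), and the turquoise look-alike at (255,295). Next I'll enlarge the stand in both views.

```bash
python3 - <<'E'
from h import *
import pickle
C=pickle.load(open("c0.pkl","rb"))
a=C["top"]["image"][196:266,226:306]; b=C["side"]["image"][210:280,235:305]
f=lambda x:cv2.resize(x,(400,400*x.shape[0]//x.shape[1]),interpolation=cv2.INTER_CUBIC)
A=f(a);B=f(b);H=min(len(A),len(B))
cv2.imwrite("pics/z0.png",np.hstack([A[:H],B[:H]])[:,:,::-1])
for n,u,v,z in[("stand",263,231,0),("nut",263,231,100),("bin",403,249,0),("bin60",403,249,60),("shelf",263,105,0)]: print(n,plane(C["top"],u,v,z))
E
```

```text
stand [545.97384951  68.87784174   0.        ]
nut [533.7414528   60.67480024 100.        ]
bin [ 509.17534881 -276.2594483     0.        ]
bin60 [ 503.91394941 -261.69111447   60.        ]
shelf [876.70399586  79.93071398   0.        ]
```

View pics/z0.png

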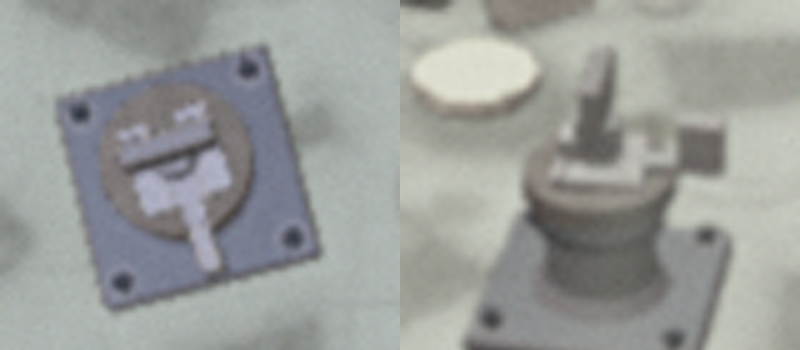

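The crop shows the bar from about (120,160) to (215,130) and the fin near (208,250), so the washer's -x points toward the robot. I'll bring the wrist camera over the stand.

```bash
python3 -m creep '[[[2.4,4,0,0,0,1.4],[4.8,8,0,0,0,4.2],[7,12,0,0,0,7],[9,15,0,0,0,10],[11,18,0,0,0,13],[12,20,0,0,0,15],[13,22,0,0,0,17],[13.6,22.4,0,0,0,18.4],[13.6,22.4,0,0,0,18.4],[13.6,22.4,0,0,0,18.4],[13.6,22.4,0,0,0,18.4],[13.6,22.4,0,0,0,18.4],[13.6,22.4,0,0,0,18.4],[13.6,22.4,0,0,0,18.4],[13.6,22.4,0,0,0,18.4],[13.6,22.4,0,0,0,18.4],[13.6,22.4,0,0,0,18.4],[13.6,22.4,0,0,0,18.4],[13.6,22.4,0,0,0,18.4],[13.6,22.4,0,0,0,18.4]]]' 70
python3 - <<'E'
from h import *
import pickle
c=save("wrist","pics/w1.png");pickle.dump(c,open("w1.pkl","wb"))
s=ctrl.sense();print(s["time_s"],s["eef_pos"],s["ee_rot"],s["joints"],s["wrist_torque"])
print(-np.array(c["R"]).T@c["t"],c["R"],c["fx"])
E
```

```text
time_s: 1.77
eef_pos: [477.5, 52.6, 303.9]
ee_rot: [-0.0, 0.594, 0.805, -0.0]
force: [0.7, -0.0, 0.6]
grip_width: 0.823
grip_force: 0.0
1.8167 [477.56293311  52.50644926 303.97388903] [ 1.50501995e-05  5.93848669e-01  8.04576756e-01 -5.02308948e-05] [-1.34951101e-01  2.14466743e-01  1.62594891e+00 -1.06419231e-04
  1.30119884e+00 -4.34051251e-01] [-0.04064993  0.0300043   0.0500497 ]
[453.14040654 130.10129513 374.23598545] [[ 9.55277148e-01  2.95710861e-01  8.10830059e-04]
 [ 2.80389559e-01 -9.06646917e-01  3.15234934e-01]
 [ 9.39535302e-02 -3.00909380e-01 -9.49013319e-01]] 373.0685251289665
```

View pics/w1.png

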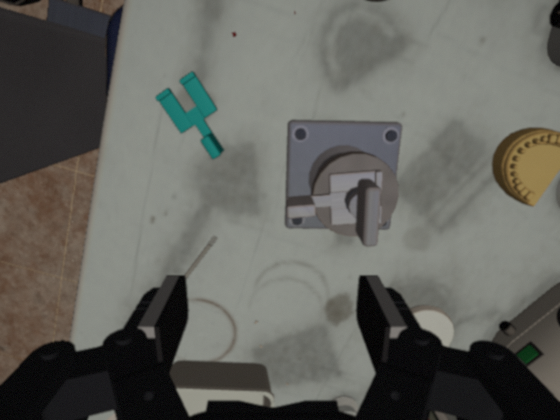

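The wrist view is clear: bar top around (369,210), fin around (302,207), wheel centre near (355,192). I'll zoom in here for exact points.

```bash
python3 - <<'E'
from h import *
import pickle
c=pickle.load(open("w1.pkl","rb"))
A=cv2.resize(c["image"][140:260,275:410],None,fx=5,fy=5,interpolation=cv2.INTER_CUBIC)
for k in range(0,135,10): cv2.putText(A,str(275+k),(k*5,8),0,.3,(255,0,0));A[::4,k*5]=(255,255,0)
for k in range(0,120,10): cv2.putText(A,str(140+k),(0,k*5+4),0,.3,(255,0,0));A[k*5,::4]=(255,255,0)
cv2.imwrite("pics/z1.png",A[:,:,::-1])
E
```

```text
(no output)
```

View pics/z1.png

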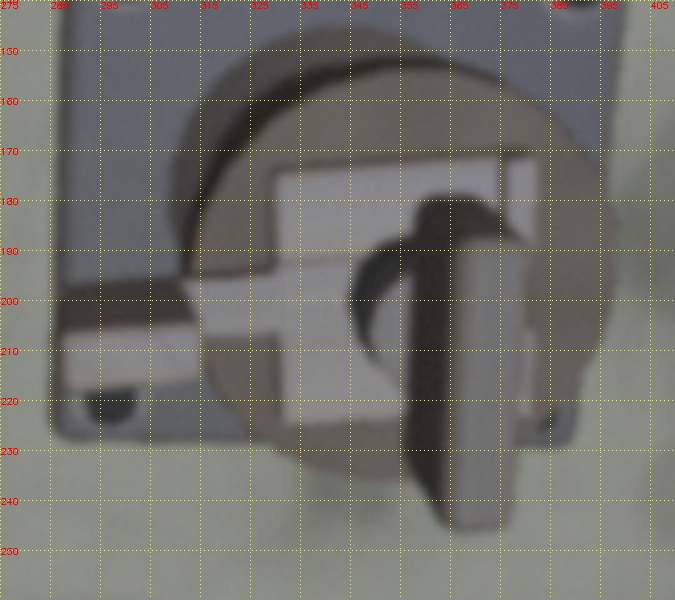

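The zoom gives bar-top corners (366,188), (379,188), (377,246), (365,246), and fin-top corners (287,206), (314.5,204), (314,216.5), (287,218). The wheel disc spans u 313–398, v 152–236.

```bash
python3 - <<'E'
from h import *
import pickle
from scipy.optimize import brentq
c=pickle.load(open("w1.pkl","rb"));C=pickle.load(open("c0.pkl","rb"))
D=lambda p,q,z:np.linalg.norm(plane(c,*p,z)-plane(c,*q,z))
a,b=(372.5,187.5),(371,246)
f1,f2=(287,212),(314.5,210.3)
w1,w2,w3,w4=(397.8,195),(312.5,195),(355,152),(355,236.5)
print("z bartop",brentq(lambda z:D(a,b,z)-44,0,300),"fin",brentq(lambda z:D(f1,f2,z)-22,0,300),"wheel",brentq(lambda z:D(w1,w2,z)-72,-100,300),brentq(lambda z:D(w3,w4,z)-72,-100,300))
for n,(p,q) in {"bar":(a,b),"fin":(f1,f2),"wheel":(w1,w2)}.items():
  m=(np.array(p)+q)/2
  for z in(60,80,100,120,140):
    X=plane(c,*m,z);d=plane(c,*p,z)-plane(c,*q,z)
    print(n,z,X.round(1),np.degrees(np.arctan2(d[1],d[0])).round(1),"top",proj(C["top"],X).round(1),"side",proj(C["side"],X).round(1))
E
```

```text
z bartop 125.43673124662841 fin 91.44141215162293 wheel 72.5621393138016 81.17953863826745
bar 60 [571.3  51.4  60. ] 110.7 top [268.8 217.4] side [264.1 240. ]
bar 80 [563.7  56.4  80. ] 110.7 top [266.  219.2] side [265.5 235.3]
bar 100 [556.2  61.4 100. ] 110.7 top [263.  221.1] side [266.9 230.5]
bar 120 [548.7  66.4 120. ] 110.7 top [259.9 223.1] side [268.3 225.5]
bar 140 [541.2  71.4 140. ] 110.7 top [256.7 225.2] side [269.8 220.4]
fin 60 [508.9  37.6  60. ] -159.1 top [273.8 243.9] side [287.  243.2]
fin 80 [505.3  43.5  80. ] -159.1 top [270.8 244.6] side [287.2 238.3]
fin 100 [501.8  49.4 100. ] -159.1 top [267.6 245.3] side [287.4 233.3]
fin 120 [498.2  55.3 120. ] -159.1 top [264.2 246. ] side [287.7 228. ]
fin 140 [494.7  61.1 140. ] -159.1 top [260.7 246.7] side [288.  222.7]
wheel 60 [549.7  65.8  60. ] 17.2 top [262.4 226.3] side [268.5 244.6]
wheel 80 [543.6  69.9  80. ] 17.2 top [259.8 227.8] side [269.7 239.6]
wheel 100 [537.4  74.  100. ] 17.2 top [257.2 229.3] side [270.9 234.5]
wheel 120 [531.3  78.1 120. ] 17.2 top [254.4 230.8] side [272.1 229.2]
wheel 140 [525.1  82.2 140. ] 17.2 top [251.5 232.5] side [273.4 223.7]
```

```bash
python3 -m creep '[[[1.5,0.3,-0.3,0,0,0],[3,0.6,-0.7,0,0,0],[4.4,0.7,-1,0,0,0.6],[4.4,0.7,-1,0,0,0.6],[4.4,0.7,-1,0,0,0.6],[4.4,0.7,-1,0,0,0.6]]]'
python3 - <<'E'
from h import *
import pickle
c=ctrl.capture("wrist");pickle.dump(c,open("w2.pkl","wb"))
u,v=proj(c,[545,68.6,115]).astype(int);print(u,v)
u0,v0=u-70,v-60
A=cv2.resize(c["image"][v0:v0+120,u0:u0+140],None,fx=5,fy=5,interpolation=cv2.INTER_CUBIC)
for k in range(0,140,10): cv2.putText(A,str(u0+k),(k*5,8),0,.3,(255,0,0));A[::4,k*5]=(255,255,0)
for k in range(0,120,10): cv2.putText(A,str(v0+k),(0,k*5+4),0,.3,(255,0,0));A[k*5,::4]=(255,255,0)
cv2.imwrite("pics/z2.png",A[:,:,::-1])
E
```

```text
time_s: 2.32
eef_pos: [587.3, 70.2, 279.2]
ee_rot: [-0.0, 0.573, 0.82, -0.0]
force: [-0.5, 0.3, -0.4]
grip_width: 0.822
grip_force: 0.0
210 196
```

View pics/z2.png

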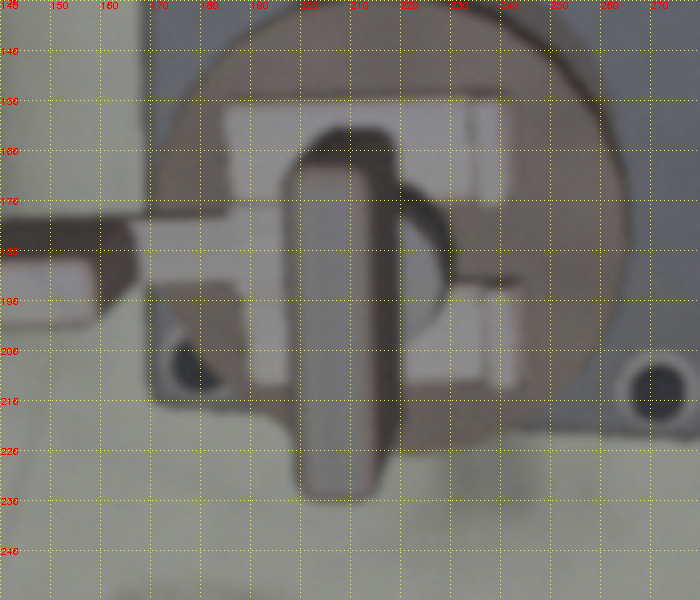

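The second view shows the bar-top end mids at (205.4,168.6) and (208.4,236.4), the fin-top inner end at (159.2,194.3), and plate rear corners at (185,156.6) and (190,213).

```bash
python3 - <<'E'
from h import *
import pickle
c=pickle.load(open("w1.pkl","rb"));d=pickle.load(open("w2.pkl","rb"))
P={"barA":((372.5,187.5),(205.4,168.6)),"barB":((371,246),(208.4,236.4)),"fin":((314.3,210.3),(159.2,194.3)),
"plA":((330,175),(185,156.6)),"plB":((332,224.4),(190,213)),"lip":((382.6,171),(243,155.4))}
X={}
for k,(p,q) in P.items():
  X[k],e=tri(c,p,d,q);print(k,X[k].round(1),e.round(2))
for k,l in(("barA","barB"),("plA","plB")):
  v=X[k]-X[l];print(k,(X[k]+X[l])/2,np.linalg.norm(v),np.degrees(np.arctan2(v[1],v[0])))
for z in (70,74,78):
  print(z,(plane(d,171.6,176,z)+plane(d,265.6,176,z))/2)
E
```

```text
barA [537.8  88.7 129.1] 0.5
barB [552.4  48.4 130.9] 0.13
fin [510.8  54.3 103.8] 0.09
plA [517.1  80.4  84.2] 0.25
plB [532.6  41.8  86.1] 0.44
lip [555.9  95.8  84.5] 0.06
barA [545.10393709  68.54656183 130.01508786] 42.88628965887841 109.98590698964031
plA [524.87149848  61.09838308  85.14798945] 41.69276325934909 111.82931531897054
70 [543.21198697  71.4956943   70.        ]
74 [543.43698671  72.56713027  74.        ]
78 [543.66198644  73.63856624  78.        ]
```

```bash
cat > chk.py <<'E'
from rig import ctrl; import sys,numpy as np
s=ctrl.sense();q=s["ee_rot"];y=np.degrees(2*np.arctan2(q[2],q[1]))-90
print("t%.2f pos %s yaw %.1f F %s T %s grip %.3f %.1f q6 %.2f"%(s["time_s"],s["eef_pos"].round(1),y,s["force"].round(1),s["wrist_torque"].round(3),s["grip_width"],s["grip_force"],s["joints"][5]))
L=float(sys.argv[1]) if len(sys.argv)>1 else 9
sys.exit(abs(s["wrist_torque"][2])>L or np.linalg.norm(s["force"])>30)
E
python3 -m creep '[[[-1,-0.04,0,0,0,0],[-1.69,-0.07,0,0,0,0],[-1.69,-0.07,-1.2,0,0,0],[-1.69,-0.07,-2.2,0,0,0],[-1.69,-0.07,-2.8,0,0,0],[-1.69,-0.07,-3.3,0,0,0],[-1.69,-0.07,-3.8,0,0,0],[-1.69,-0.07,-4.21,0,0,0],[-1.69,-0.07,-4.21,0,0,0]]]' 34 20 >/dev/null; python3 chk.py && python3 -m creep '[[[0,0,0,0,0,0],[0,0,0,0,0,0],[0,0,0,0,0,0],[0,0,0,0,0,0],[0,0,0,0,0,0],[0,0,0,0,0,0]]]' 5 20 >/dev/null; python3 chk.py
```

```text
t3.12 pos [544.5  69.  172.8] yaw 20.2 F [-0.6  0.1  0.2] T [-0.013 -0.012  0.04 ] grip 0.400 0.0 q6 -0.44
t3.12 pos [544.5  69.  172.8] yaw 20.2 F [-0.6  0.1  0.2] T [-0.013 -0.012  0.04 ] grip 0.400 0.0 q6 -0.44False
False
```

```bash
sed -i 's/sys.exit(\(.*\))$/sys.exit(int(\1))/' chk.py
python3 -m creep '[[[0,0,0,0,0,0],[0,0,0,0,0,0],[0,0,0,0,0,0],[0,0,0,0,0,0],[0,0,0,0,0,0],[0,0,0,0,0,0],[0,0,0,0,0,0]]]' 5 20 >/dev/null; python3 chk.py
```

```text
t3.70 pos [544.9  68.9 174.5] yaw 20.2 F [-5.5 -2.4  0.9] T [-0.415  0.904 -0.022] grip 0.232 19.5 q6 -0.44
```

```bash

python3 -m creep '[[[0,0,0,0,0,0],[0,0,0,0,0,0],[0,0,0,0,0,0]]]' 5 20 >/dev/null; python3 chk.py; python3 - <<'E'
from h import *
c=ctrl.capture("wrist");u,v=proj(c,[545,68.6,115]).astype(int);print(u,v)
A=c["image"]
cv2.imwrite("pics/w3.png",cv2.resize(A[max(0,v-110):v+110,u-140:u+140],None,fx=2.7,fy=2.7,interpolation=cv2.INTER_CUBIC)[:,:,::-1])
E
```

```text
t3.95 pos [544.9  68.9 174.5] yaw 20.2 F [-5.8 -2.2  1.4] T [-0.39   0.996  0.059] grip 0.228 19.5 q6 -0.44
272 301
```

View pics/w3.png

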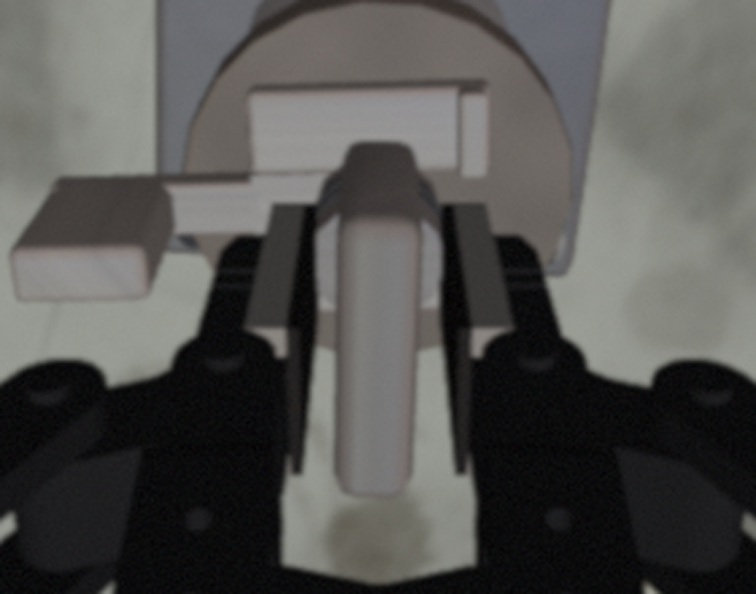

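The tips closed on the boss just below the bar, though the bar is well centred between the pads. I'll open, rise 6 mm and grip the bar.

```bash

python3 -m creep '[[[0,0,0,0,0,0],[0,0,0,0,0,0],[0,0,0.12,0,0,0],[0,0,0.24,0,0,0],[0,0,0.24,0,0,0]]]' 30 20 >/dev/null; python3 chk.py; 
python3 -m creep '[[[0,0,0,0,0,0],[0,0,0,0,0,0],[0,0,0,0,0,0],[0,0,0,0,0,0],[0,0,0,0,0,0],[0,0,0,0,0,0],[0,0,0,0,0,0],[0,0,0,0,0,0],[0,0,0,0,0,0],[0,0,0,0,0,0]]]' 5 20 >/dev/null; python3 chk.py
```

```text
t4.42 pos [546.1  69.2 180.7] yaw 20.2 F [1.  0.5 0.2] T [-0.01  -0.004  0.01 ] grip 0.348 0.0 q6 -0.44
t5.25 pos [545.1  68.9 179.8] yaw 20.2 F [-6.7 -2.   5.7] T [-0.335  0.83  -0.04 ] grip 0.125 23.2 q6 -0.44
```

```bash

python3 -m creep '[[[-0.03,-0.01,0,0,0,0],[-0.03,-0.01,0,0,0,-0.4],[-0.03,-0.01,0,0,0,-0.8],[-0.03,-0.01,0.01,0,0,-1.2],[-0.03,-0.01,0.01,0,0,-1.6],[-0.03,-0.01,0.02,0,0,-2]]]' >/dev/null; python3 chk.py .35 && 
python3 -m creep '[[[0,0,0,0,0,-0.5],[0,0,0.01,0,0,-1],[0,0,0.01,0,0,-1.5],[0,0,0.02,0,0,-2]]]' >/dev/null; python3 chk.py .35 && 
python3 -m creep '[[[0,0,0,0,0,-0.5],[0,0,0.01,0,0,-1],[0,0,0.01,0,0,-1.5],[0,0,0.02,0,0,-2]]]' >/dev/null; python3 chk.py .35
```

```text
t5.75 pos [544.8  68.8 180.3] yaw 10.1 F [-2.3  0.1  1.9] T [-0.273  0.304  0.134] grip 0.124 22.7 q6 -0.26
t6.08 pos [544.8  68.8 180.7] yaw 0.1 F [-1.1 -1.   1.8] T [-0.183  0.224  0.09 ] grip 0.124 22.6 q6 -0.09
t6.42 pos [544.8  68.8 181.2] yaw -9.9 F [-1.2 -1.9  0.9] T [-0.213  0.171  0.162] grip 0.125 22.5 q6 0.08
```

```bash

T(){ python3 chk.py .33; }
python3 -m creep '[[[0,0,0.01,0,0,-0.6],[0,0,0.01,0,0,-1.2],[0,0,0.02,0,0,-1.8],[0,0,0.02,0,0,-2.4],[0,0,0.03,0,0,-3]]]' >/dev/null; T && 
python3 -m creep '[[[0,0,0.01,0,0,-0.6],[0,0,0.01,0,0,-1.2],[0,0,0.02,0,0,-1.8],[0,0,0.02,0,0,-2.4],[0,0,0.03,0,0,-3]]]' >/dev/null; T && 
python3 -m creep '[[[0,0,0.01,0,0,-0.6],[0,0,0.01,0,0,-1.2],[0,0,0.02,0,0,-1.8],[0,0,0.02,0,0,-2.4],[0,0,0.03,0,0,-3]]]' >/dev/null; T && 
python3 -m creep '[[[0,0,0.01,0,0,-0.6],[0,0,0.01,0,0,-1.2],[0,0,0.02,0,0,-1.8],[0,0,0.02,0,0,-2.4],[0,0,0.03,0,0,-3]]]' >/dev/null; T
```

```text
t6.83 pos [544.8  68.8 181.8] yaw -24.9 F [-0.7 -2.4 -0.5] T [-0.217  0.059  0.142] grip 0.125 22.4 q6 0.35
t7.25 pos [544.8  68.7 182.4] yaw -39.9 F [-0.2 -2.7 -2.4] T [-0.215  0.037  0.117] grip 0.126 22.2 q6 0.61
t7.67 pos [544.8  68.7 183. ] yaw -54.9 F [ 0.7 -1.4 -2.5] T [-0.271 -0.092  0.076] grip 0.128 22.1 q6 0.87
t8.08 pos [544.9  68.6 183.7] yaw -69.9 F [ 1.  -2.1 -4.1] T [-0.261 -0.197  0.086] grip 0.125 22.0 q6 1.13
```

```bash

T(){ python3 chk.py .27; }
python3 -m creep '[[[0,0,0.01,0,0,-0.6],[0,0,0.01,0,0,-1.2],[0,0,0.015,0,0,-1.8],[0,0,0.015,0,0,-2.4]]]' >/dev/null; T && 
python3 -m creep '[[[0,0,0,0,0,-0.3],[0,0,0,0,0,-0.6]]]' >/dev/null; T && 
python3 -m creep '[[[0,0,0,0,0,-0.3],[0,0,0.005,0,0,-0.6]]]' >/dev/null; T && 
python3 -m creep '[[[0,0,0,0,0,-0.3],[0,0,0.005,0,0,-0.6]]]' >/dev/null; T && 
python3 -m creep '[[[0,0,0,0,0,-0.3],[0,0,0.005,0,0,-0.6]]]' >/dev/null; T && 
python3 -m creep '[[[0,0,0,0,0,-0.3],[0,0,0.005,0,0,-0.6]]]' >/dev/null; T && 
python3 -m creep '[[[0,0,0,0,0,-0.3],[0,0,0.005,0,0,-0.6]]]' >/dev/null; T && 
python3 -m creep '[[[0,0,0,0,0,-0.3],[0,0,0.005,0,0,-0.6]]]' >/dev/null; T && 
python3 -m creep '[[[0,0,0,0,0,-0.3],[0,0,0.005,0,0,-0.6]]]' >/dev/null; T && 
python3 -m creep '[[[0,0,0,0,0,-0.3],[0,0,0.005,0,0,-0.6]]]' >/dev/null; T
```

```text
t8.42 pos [544.9  68.6 184.2] yaw -81.9 F [-0.3 -2.3 -0.4] T [-0.336  0.01   0.063] grip 0.121 22.4 q6 1.34
t8.58 pos [544.9  68.6 184.3] yaw -84.8 F [-0.4 -2.5 -0.2] T [-0.389  0.054  0.149] grip 0.122 22.4 q6 1.39
t8.75 pos [544.9  68.6 184.5] yaw -87.8 F [-0.3 -2.7  0.1] T [-0.423  0.056  0.081] grip 0.126 22.4 q6 1.45
t8.92 pos [544.9  68.6 184.6] yaw -90.8 F [ 0.2 -2.5  0.2] T [-0.411 -0.018  0.08 ] grip 0.126 22.4 q6 1.50
t9.08 pos [544.9  68.6 184.7] yaw -93.8 F [-0.5 -2.1 -0.1] T [-0.415  0.076  0.165] grip 0.126 22.4 q6 1.55
t9.25 pos [544.9  68.6 184.9] yaw -96.8 F [-0.6 -3.3  0.2] T [-0.39   0.065  0.032] grip 0.125 22.4 q6 1.60
t9.42 pos [544.9  68.6 185. ] yaw -99.8 F [-1.  -2.6  0.3] T [-0.42   0.053  0.039] grip 0.123 22.4 q6 1.65
t9.58 pos [544.9  68.6 185.1] yaw -102.8 F [-0.3 -3.5 -0.1] T [-0.455  0.011  0.06 ] grip 0.126 22.4 q6 1.71
t9.75 pos [544.9  68.6 185.3] yaw -105.8 F [-0.6 -2.8 -0.2] T [-0.442  0.056  0.066] grip 0.127 22.5 q6 1.76
t9.92 pos [544.9  68.6 185.4] yaw -108.8 F [-0.2 -1.9  0.8] T [-0.496  0.112  0.124] grip 0.121 22.5 q6 1.81
```

```bash

T(){ python3 chk.py .26; }
python3 -m creep '[[[0,0,0,0,0,-0.3],[0,0,0.005,0,0,-0.6]]]' >/dev/null; T && 
python3 -m creep '[[[0,0,0,0,0,-0.3],[0,0,0.005,0,0,-0.6]]]' >/dev/null; T && 
python3 -m creep '[[[0,0,0,0,0,-0.3],[0,0,0.005,0,0,-0.6]]]' >/dev/null; T && 
python3 -m creep '[[[0,0,0,0,0,-0.3],[0,0,0.005,0,0,-0.6]]]' >/dev/null; T && 
python3 -m creep '[[[0,0,0,0,0,-0.3],[0,0,0.005,0,0,-0.6]]]' >/dev/null; T && 
python3 -m creep '[[[0,0,0,0,0,-0.3],[0,0,0.005,0,0,-0.6]]]' >/dev/null; T && 
python3 -m creep '[[[0,0,0,0,0,-0.3],[0,0,0.005,0,0,-0.6]]]' >/dev/null; T && 
python3 -m creep '[[[0,0,0,0,0,-0.3],[0,0,0.005,0,0,-0.6]]]' >/dev/null; T && 
python3 -m creep '[[[0,0,0,0,0,-0.3],[0,0,0.005,0,0,-0.6]]]' >/dev/null; T && 
python3 -m creep '[[[0,0,0,0,0,-0.3],[0,0,0.005,0,0,-0.6]]]' >/dev/null; T && 
python3 -m creep '[[[0,0,0,0,0,-0.3],[0,0,0.005,0,0,-0.6]]]' >/dev/null; T
```

```text
t10.08 pos [544.9  68.6 185.5] yaw -111.8 F [ 0.7 -2.7 -0.6] T [-0.423  0.069  0.056] grip 0.124 22.5 q6 1.86
t10.25 pos [544.9  68.5 185.6] yaw -114.8 F [-0.5 -2.5 -0.6] T [-0.42   0.091  0.085] grip 0.123 22.5 q6 1.92
t10.42 pos [544.9  68.6 185.8] yaw -117.8 F [-0.9 -2.6  0.5] T [-0.465  0.057  0.065] grip 0.126 22.5 q6 1.97
t10.58 pos [544.9  68.5 185.9] yaw -120.8 F [ 0.1 -2.5  0.5] T [-0.479  0.16   0.11 ] grip 0.124 22.5 q6 2.02
t10.75 pos [544.9  68.6 186. ] yaw -123.8 F [ 0.  -3.4 -0.7] T [-0.505  0.089  0.126] grip 0.122 22.5 q6 2.07
t10.92 pos [544.9  68.5 186.2] yaw -126.8 F [-0.4 -3.7  0.5] T [-0.489  0.108  0.074] grip 0.124 22.5 q6 2.13
t11.08 pos [544.9  68.5 186.3] yaw -129.8 F [-1.7 -3.   1. ] T [-0.469  0.208  0.096] grip 0.125 22.5 q6 2.18
t11.25 pos [544.9  68.5 186.4] yaw -132.8 F [-1.7 -3.   0.7] T [-0.562  0.174  0.052] grip 0.129 22.6 q6 2.23
t11.42 pos [544.9  68.5 186.6] yaw -135.8 F [-1.  -4.   0.1] T [-0.55   0.167  0.098] grip 0.125 22.6 q6 2.28
t11.58 pos [544.8  68.5 186.7] yaw -138.8 F [-1.4 -3.7 -0.2] T [-0.481  0.212  0.114] grip 0.122 22.6 q6 2.34
t11.75 pos [544.8  68.5 186.8] yaw -141.8 F [-0.7 -3.1 -0.2] T [-0.528  0.171  0.34 ] grip 0.124 22.6 q6 2.39
```

Torque jumped from about 0.1 to 0.34 N m at 162° (2.83 rad), which is the end stop. I'll ease off, release and move above the fin, with one wrist look on the way.

```bash

python3 -m creep '[[[0,0,0,0,0,0.3],[0,0,0,0,0,0.4],[0,0,0,0,0,0.4]]]' >/dev/null; python3 chk.py
python3 -m creep '[[[0,0,0,0,0,0],[0,0,0,0,0,0],[0,0,0,0,0,0],[0,0,0,0,0,0],[0,0,0.4,0,0,0],[0,0,1.2,0,0,0],[0,0,2.4,0,0,0],[-0.7,-0.3,3,0,0,1.4],[-1.4,-0.6,3,0,0,2.8],[-1.8,-0.7,3,0,0,4.2],[-1.8,-0.7,3,0,0,5.6],[-1.8,-0.7,3,0,0,7],[-1.8,-0.7,3,0,0,8.4],[-1.8,-0.7,3,0,0,9.8],[-1.8,-0.7,3,0,0,11.2],[-1.8,-0.7,3,0,0,12.6],[-1.8,-0.7,3,0,0,14],[-1.8,-0.7,3,0,0,14.2],[-1.8,-0.7,3,0,0,14.2],[-1.8,-0.7,3,0,0,14.2]]]' 40 >/dev/null;  python3 chk.py
python3 - <<'E'
from h import *
import pickle
C={n:ctrl.capture(n) for n in("wrist","side")};pickle.dump(C,open("c4.pkl","wb"))
c=C["wrist"];print(proj(c,[545,68.6,80]),proj(c,[501,52,100]),-np.array(c["R"]).T@c["t"])
b=C["side"]["image"][205:285,230:310];a=c["image"]
A=cv2.resize(a,None,fx=.8,fy=.8);B=cv2.resize(b,(336,336),interpolation=cv2.INTER_CUBIC)
cv2.imwrite("pics/z4.png",np.hstack([A,B])[:,:,::-1])
E
```

```text
t12.00 pos [544.9  68.5 186.8] yaw -139.8 F [-1.4 -4.6 -0.1] T [-0.767  0.183  0.006] grip 0.127 22.5 q6 2.35
t13.67 pos [499.9  51.5 262.3] yaw -69.0 F [ 0.1  0.5 -0.2] T [ 0.034 -0.039 -0.014] grip 0.469 0.0 q6 1.07
[272.49946337 138.22918428] [271.99448102 214.19985725] [575.04839785  80.62760495 332.67513188]
```

View pics/z4.png

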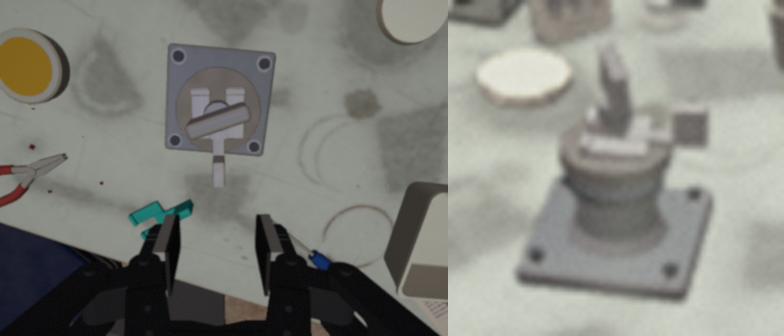

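The wrist view has the fin top at about (273,218), in line with the gripper as predicted, and the nut is raised with the washer still in place. Descending to the fin.

```bash

python3 - <<'E'
from h import *
import pickle
c=pickle.load(open("c4.pkl","rb"))["wrist"];print(plane(c,273.6,219,106))
E
python3 -m creep '[[[0,0,-1,0,0,0],[0,0,-2,0,0,0],[0,0,-2.8,0,0,0],[0,0,-3.3,0,0,0],[0,0,-3.7,0,0,0],[0,0,-4,0,0,0],[0,0,-4.2,0,0,0],[0,0,-4.2,0,0,0]]]' 36 >/dev/null;  python3 chk.py
```

```text
[500.23106247  50.59582337 106.        ]
t14.43 pos [499.8  51.4 156.4] yaw -68.8 F [-1.   0.  -0.2] T [ 0.009 -0.029  0.014] grip 0.422 0.0 q6 1.07
```

```bash

python3 -m creep '[[[0,0,0,0,0,0],[0,0,0,0,0,0],[0,0,0,0,0,0],[0,0,0,0,0,0],[0,0,0,0,0,0],[0,0,0,0,0,0],[0,0,0,0,0,0],[0,0,0,0,0,0],[0,0,0,0,0,0],[0,0,0,0,0,0],[0,0,0,0,0,0]]]' 4 25 >/dev/null;  python3 chk.py
```

```text
t15.35 pos [500.2  51.4 157.5] yaw -68.8 F [-0.8 -0.1  6.3] T [0.003 0.023 0.056] grip 0.109 30.1 q6 1.07
```

```bash

python3 -m creep '[[[0,0,0.02,0,0,0],[0,0,0.02,0,0,0],[0,0,0.02,0,0,0]]]' >/dev/null;  python3 chk.py
python3 -m creep '[[[0,0,0.02,0,0,0],[0,0,0.02,0,0,0],[0,0,0.02,0,0,0]]]' >/dev/null;  python3 chk.py
```

```text
t15.60 pos [500.   51.4 157.6] yaw -68.8 F [-0.6 -0.9  4. ] T [-0.042 -0.103 -0.049] grip 0.109 29.8 q6 1.07
t15.85 pos [499.7  51.4 157.7] yaw -68.8 F [-0.9 -0.2  0.3] T [ 0.01  -0.029  0.021] grip 0.109 29.4 q6 1.07
```

```bash
sed -i 's/>30)/>(float(sys.argv[2]) if len(sys.argv)>2 else 30))/' chk.py
T(){ python3 chk.py 9 12; }
python3 -m creep '[[[-0.06,-0.02,0,0,0,0],[-0.12,-0.05,0,0,0,0],[-0.19,-0.07,0,0,0,0]]]' >/dev/null; T &&
python3 -m creep '[[[-0.06,-0.02,0,0,0,0],[-0.12,-0.05,0,0,0,0],[-0.19,-0.07,0,0,0,0]]]' >/dev/null; T &&
python3 -m creep '[[[-0.06,-0.02,0,0,0,0],[-0.12,-0.05,0,0,0,0],[-0.19,-0.07,0,0,0,0]]]' >/dev/null; T &&
python3 -m creep '[[[-0.06,-0.02,0,0,0,0],[-0.12,-0.05,0,0,0,0],[-0.19,-0.07,0,0,0,0]]]' >/dev/null; T &&
python3 -m creep '[[[-0.1,-0.04,0,0,0,0],[-0.2,-0.08,0,0,0,0],[-0.3,-0.11,0,0,0,0],[-0.37,-0.14,0,0,0,0]]]' >/dev/null; T
```

```text
t16.10 pos [494.9  49.6 157.7] yaw -68.8 F [ 0.6 -0.2 -0.1] T [ 0.084 -0.068 -0.024] grip 0.109 29.3 q6 1.06
t16.35 pos [490.1  47.8 157.8] yaw -68.8 F [ 0.1 -0.  -1. ] T [-0.019  0.03  -0.032] grip 0.109 29.2 q6 1.06
t16.60 pos [485.5  46.1 157.9] yaw -68.8 F [ 0.3  0.2 -0.9] T [ 0.026  0.017 -0.007] grip 0.108 29.2 q6 1.05
t16.85 pos [480.8  44.3 157.9] yaw -68.8 F [ 0.4 -0.4 -1.3] T [ 0.021 -0.006  0.008] grip 0.110 29.2 q6 1.05
t17.18 pos [471.3  40.9 157.9] yaw -68.8 F [ 0.3 -0.5 -1.1] T [ 0.002  0.019 -0.045] grip 0.112 29.2 q6 1.04
```

```bash

python3 -m creep '[[[-0.2,-0.08,0,0,0,0],[-0.4,-0.16,0,0,0,0],[-0.6,-0.24,0,0,0,0],[-0.9,-0.34,0,0,0,0],[-1.2,-0.46,0,0,0,0],[-1.4,-0.53,0.3,0,0,0],[-1.4,-0.53,1,0,0,0],[-1.4,-0.53,2,0,0,0],[-1.4,-0.53,2,0,0,0]]]' >/dev/null; python3 chk.py
python3 - <<'E'
from h import *
import pickle
C={n:ctrl.capture(n) for n in("top","side")};pickle.dump(C,open("c5.pkl","wb"))
c=C["top"]
P=[plane(c,*p,60) for p in((363,229),(435,216),(444,268),(375,283))]
for p in P: print(p.round(1))
print(np.mean(P,0), np.linalg.norm(P[0]-P[1]),np.linalg.norm(P[1]-P[2]))
A=cv2.resize(c["image"][190:310,200:460],None,fx=3,fy=3,interpolation=cv2.INTER_CUBIC)
B=cv2.resize(C["side"]["image"][170:290,230:390],None,fx=2,fy=2,interpolation=cv2.INTER_CUBIC)
D=np.zeros((600,780,3),np.uint8);D[:360]=A;D[360:,:320]=B
cv2.imwrite("pics/z5.png",D[:,:,::-1])
E
```

```text
t17.93 pos [437.7  27.3 212. ] yaw -68.8 F [ 1.7 -0.2  0.1] T [ 0.006  0.006 -0.058] grip 0.113 29.2 q6 0.99
[ 548.5 -169.7   60. ]
[ 582.8 -337.1   60. ]
[ 462.4 -354.4   60. ]
[ 424.5 -196.9   60. ]
[ 504.5581557  -264.52769056   60.        ] 170.93550304322216 121.60819959397146
```

View pics/z5.png

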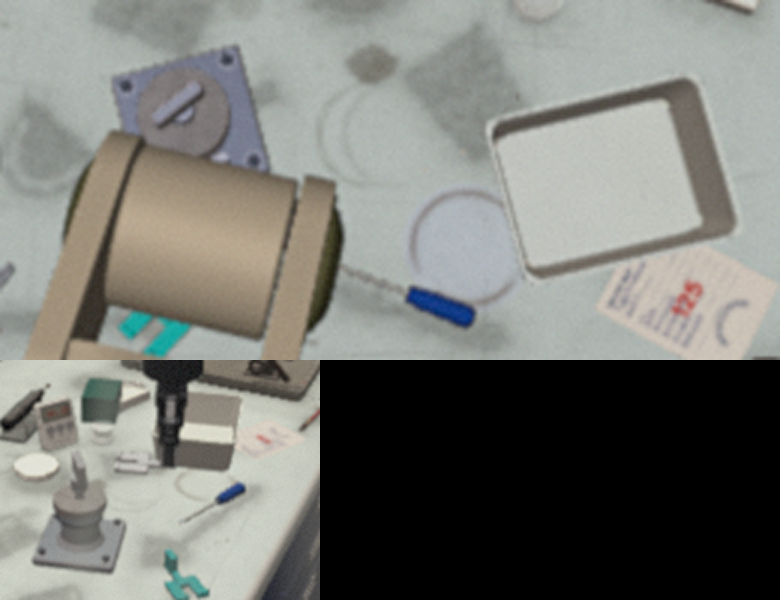

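The washer hangs in the gripper and the wheel and nut are still on the spindle. The bin rim corners give a bin centre of about (505,-266). Carrying it there, turned to lie along the bin's long side.

```bash

python3 -m creep '[[[0.2,-1,0,0,0,1],[0.5,-2.2,0,0,0,2.3],[0.8,-3.4,0,0,0,3.7],[1.1,-4.6,0,0,0,5],[1.4,-5.8,0,0,0,6.4],[1.6,-7,0,0,0,7.8],[1.9,-8.2,0,0,0,9.2],[2.2,-9.4,0,0,0,10.6],[2.4,-10.6,0,0,0,12],[2.7,-11.7,0,0,0,13.4],[2.9,-12.6,0,0,0,14.8],[2.97,-12.91,0,0,0,16],[2.97,-12.91,0,0,0,16],[2.97,-12.91,0,0,0,16]]]' >/dev/null; python3 chk.py
python3 -m creep '[[[0,0,-1,0,0,0],[0,0,-2,0,0,0],[0,0,-3,0,0,0],[0,0,-3.6,0,0,0],[0,0,-4.2,0,0,0],[0,0,-4.6,0,0,0],[0,0,-4.6,0,0,0]]]' >/dev/null; python3 chk.py 9 8 &&
python3 -m creep '[[[0,0,-0.06,0,0,0],[0,0,-0.12,0,0,0]]]' >/dev/null; python3 chk.py 9 8 &&
python3 -m creep '[[[0,0,-0.06,0,0,0],[0,0,-0.12,0,0,0]]]' >/dev/null; python3 chk.py 9 8 &&
python3 -m creep '[[[0,0,-0.06,0,0,0],[0,0,-0.12,0,0,0]]]' >/dev/null; python3 chk.py 9 8 &&
python3 -m creep '[[[0,0,-0.06,0,0,0],[0,0,-0.12,0,0,0]]]' >/dev/null; python3 chk.py 9 8
```

```text
t19.20 pos [ 510.4 -294.8  206.7] yaw 11.0 F [-0.8  1.  -0.5] T [-0.021 -0.013 -0.025] grip 0.111 29.2 q6 -0.91
t19.78 pos [ 510.1 -293.6   90.9] yaw 11.2 F [ 0.7 -1.  -0.3] T [-0.013  0.025 -0.025] grip 0.110 29.2 q6 -0.92
t19.95 pos [ 511.3 -295.1   90.8] yaw 11.2 F [ 0.9  0.2 -0.8] T [-0.018 -0.008 -0.028] grip 0.109 29.2 q6 -0.92
t20.12 pos [ 511.1 -295.2   87.5] yaw 11.2 F [ 0.3  0.5 -0.3] T [-0.043 -0.023 -0.01 ] grip 0.107 29.2 q6 -0.92
t20.28 pos [ 511.  -295.1   84. ] yaw 11.2 F [ 0.3 -0.1 -0.7] T [ 0.007 -0.048 -0.021] grip 0.108 29.2 q6 -0.92
t20.45 pos [ 511.  -295.2   82.1] yaw 11.2 F [-7.1  6.2 25.3] T [ 0.874  1.352 -0.044] grip 0.112 32.9 q6 -0.92
```

Contact with the floor at a TCP height of about 83. I'll rise slightly, release and lift out.

```bash

python3 -m creep '[[[0,0,0.06,0,0,0],[0,0,0.08,0,0,0],[0,0,0.08,0,0,0]]]' >/dev/null; python3 chk.py
python3 -m creep '[[[0,0,0,0,0,0],[0,0,0,0,0,0],[0,0,0,0,0,0],[0,0,0,0,0,0],[0,0,0,0,0,0],[0,0,0.4,0,0,0],[0,0,1.2,0,0,0],[0,0,2.4,0,0,0],[0,0,3.6,0,0,0],[0,0,4.8,0,0,0],[-1,0,6,0,0,0],[-2.2,0,6,0,0,0],[-3.2,0,6,0,0,0],[-3.2,0,6,0,0,0],[-3.2,0,6,0,0,0]]]' 34 >/dev/null; python3 chk.py
python3 - <<'E'
from h import *
c=ctrl.capture("top");d=ctrl.capture("wrist")
A=cv2.resize(c["image"][190:310,200:460],None,fx=2.6,fy=2.6,interpolation=cv2.INTER_CUBIC)
B=cv2.resize(d["image"],None,fx=.65,fy=.65)
D=np.zeros((585,676,3),np.uint8);D[:312]=A;D[312:,:364]=B
cv2.imwrite("pics/z6.png",D[:,:,::-1])
E
```

```text
t20.70 pos [ 510.9 -295.1   82.9] yaw 11.2 F [ 0.3 -0.3 -1.2] T [-0.076  0.016 -0.03 ] grip 0.115 29.2 q6 -0.92
t21.95 pos [ 430.4 -295.2  234. ] yaw 11.2 F [ 1.  -0.1 -0. ] T [ 0.054  0.014 -0.042] grip 0.397 0.0 q6 -1.02
```

View pics/z6.png

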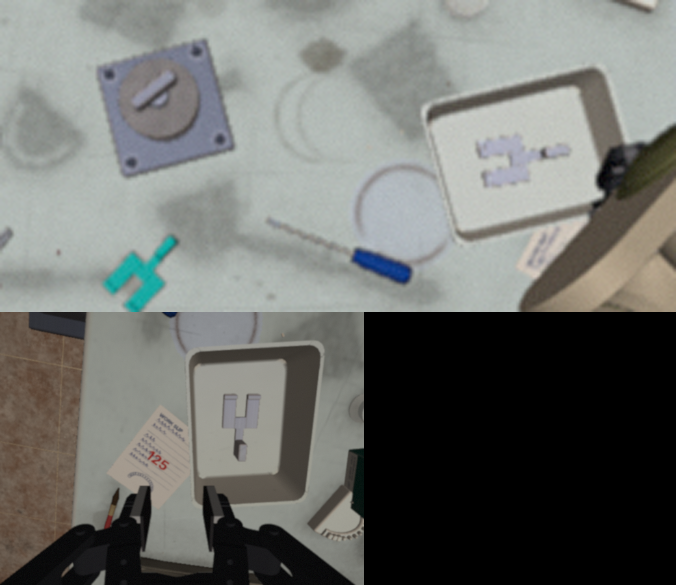

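The washer lies flat in the bin, at about (520,160) in the top crop. The wheel and backed-off nut are in place and the gripper is clear, so I'm handing in.

```bash
python3 -c "
from rig import ctrl
print(ctrl.finish_job())"
```

```text
the job is handed in; nothing more can be done
None
```

I backed the nut off to its end stop, drew the washer clear and released it in the bin, with the wheel still on the spindle. The job is handed in at about 22 s on the robot's clock; the judge's verdict was not shown.

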